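# Register a sample carrier and latch its push-push clamp

## Robot

A 6-joint arm with a two-finger parallel gripper is mounted at the origin on the work surface. World frame = base frame: x ahead of the robot, y to its left, z up, the work surface at z = 0. Lengths are in mm, angles in degrees, forces in N, time in s.
With the tool pointing down it reaches from about 325 to 775 mm from the base axis. Payload 9.3 kg.
Tool frame: the origin (TCP) lies at the very end of the fingers, on their centre line; the grasp point (between the pads) lies 19 mm behind it; y points along the fingers, x is the direction in which the jaws open and shut, and the axes are right-handed (so a half turn about y gives the same grasp; the last joint's range is limited). The gripper opens to 85 mm and grips with 20 to 120 N. Pads are 22 mm wide; open, the fingers measure 114 mm over their backs; the gripper's body (76 mm by 85 mm) begins 54 mm behind the grasp point. The pads swing forward as they close: fully open they stand 13 mm farther back than shut.
Start: joints at [65.627, 14.817, 1.232, 76.415, 0, 81.257], TCP at [148.187, 529.658, 231.279] pointing down, gripper open.
Joint ranges: [-174.27, 174.27], [-52.1, 104.24], [-59.71, 78.15], [-110.17, 111.67], [-87.03, 83.33], [-180, 180]. Speed limits (degrees/s): [127.2, 127.2, 159.86, 180, 180, 180].

## Interface

Orientations are given as [roll, pitch, yaw] about the fixed x, y, z axes, in that order (R = Rz(yaw) Ry(pitch) Rx(roll)).
In Python, from plant import manip gives the robot as it stands. The module is installed in compiled form; this text tells all that it offers.
- The arm moves only by the shell command python3 -m creep 'ROWS' [OPENING] [FORCE]. ROWS is JSON, a list of rows, each a list of 2 entries, a list of its own where there are three numbers: the shift along the world's x, y, z in m, then the turn, a rotation vector about the world's x, y, z in rad. In form: [[[x, y, z], [wx, wy, wz]], ...]. A call has 1 to 5 rows; each row shifts and turns the commanded pose from where the row before left it; what a row does not reach is not made up. A row lasts 1/12 s, in which the tool goes at most 41.7 mm and 7.16 degrees, less where a joint would pass 70% of its speed; a pose out of reach is approached as far as the arm can. A call with a gripper value outside its range is refused whole. OPENING is the closure, from -1 (fully open) to 1 (shut), set as the call begins (- or left out, the last holds). The fingers move at their own pace and stop on an object; FORCE is the grip in N (left out, the last holds). Time passes only in rows, so rows that do not move let the fingers close. It gives the time, the measured TCP pose, the force and the opening at its end, in the units of the state.
- manip.sense(): the state, without advancing time (a new reading comes with each control period).
- manip.read_camera(name): name is "scene" or "top" or "wrist"; returns the picture (400x640x3 uint8, blue, green, red); there is no depth.
- manip.get_calibration(name): a dict with "fx", "fy", "cx", "cy" (pixels), "cam_to_world" (4x4, takes a point from camera to world coordinates); the wrist camera has in their place "T_tool_cam" (4x4, takes a point from camera to tool coordinates, whose origin is the TCP and whose axes are the tool frame's). Camera axes: x right, y down, z forward; pixel columns grow to the right and rows downward; lengths in mm; the calibration is good to about 2 mm. A picture is of the moment at which its call begins: read the wrist's pose just before it. get_calibration takes no time and is no camera call.
- manip.hand_in(): hands the job in, once; it reports no verdict.
Trained networks look in the newest picture that a camera, given by its name, has taken for a name from the list of things; names that differ only in an ending like _2 or _b are one class to them, and where a whole thing is asked for, a point or a joint stands for the part that bears it (a point fixed in the world has none). Each returns a list of dicts, best first, with "confidence" (0 to 1); they miss things now and then, are a little off and sometimes report something else, mostly with a low value. They report only what shows in the picture. A call takes as long as a camera call. They do not tell look-alikes from the thing itself.
- manip.recognise(thing, camera): "pixel" ([column, row] in pixels, amid what is visible of it).
- manip.tip_of(thing, camera): "pixel" ([column, row] in pixels: a listed point, or the origin of a listed thing).
The state is a dict: "time": time; "joint_pos": joint angles; "joint_vel": joint speeds; "joint_efforts": joint torques, N m; "tcp_pos": TCP position; "eef_rot": TCP orientation; "force": force on the tool from outside, world axes, zero at the start; "ft_torque": the same for the moment, N m; "opening": opening from 0.0 (shut) to 1.0 (fully open).
Only numpy, scipy, OpenCV 4.12 (cv2) and the standard library are available. Lean on these libraries where they do the work, as an engineer would, in place of code of your own. Each camera call takes 0.05 s, during which the arm holds its last target.

## Task

Get the blue sample carrier fixed on the dispenser's stage: first make sure the push-push clamp is up (if it was left latched down, press its black cap to pop it up), then slide the carrier along the stage, without lifting it off, until it sits squarely home against both the side rail and the two brass pins. Then press the cap again so that the clamp latches down on the carrier, let go, and check that it really stayed down and the carrier is still home. Leave the nozzle, the spare cuvette and the dish where they are.

Things in the scene. Friction and masses are not known exactly. Their poses are not given: they have to be found in the camera images.
- stage: Fixed aluminium stage plate, 240 x 240 mm, flat top 25 mm above the table; placed and turned differently each time. Origin: centre of its underside, at table height; x points away from the robot, y left, z up. A white clamp housing (44 x 50 mm, 60 mm high above the stage top) stands on it, centred at x = 85, y = 20 mm.
- rail (a point): Middle of the stop face of the dark side rail on the stage, at (-35, 70, 32) mm in the stage frame. The rail is 12 mm thick, 14 mm high above the stage top and runs along the stage's x from -105 to +35 mm; the face looks to -y and stops the carrier's left side.
- pins (a point): Point midway between the two brass stop pins (12 mm diameter, 14 mm high), on the line of their faces nearest the robot, at (45, 20, 32) mm in the stage frame; the pins stand at y = -16 and y = 56 mm and stop the carrier's far long edge.
- home (a point): Where the carrier's centre belongs when its far edge is against both brass pins and its left side is against the side rail: (10, 20, 32) mm in the stage frame; axes as the stage.
- carrier_center (a point): Centre (half-way up) of the loose blue carrier plate, 70 (x) x 100 (y) x 14 mm, 0.2 to 0.45 kg, flat on the stage, toward the robot and to the right (-y) of home, turned up to 0.25 rad from the stage's axes. A clear cuvette with red sample, 26 x 26 mm, 28 mm high, is fixed on its top, centred 12 mm to its -x side, top 35 mm above this point. z up.
- clamp (a joint): Clamp plunger, m pressed down: 0 up (open), 0.030 latched (shut), 0.041 bottom stop. Starts up or latched. Like a retractable pen, each press past 0.038 (best to 0.040, kept 0.2 s) changes state on release: up to latched, latched to fully up; a shorter press changes nothing. At 15 mm/s a press takes up to 7 N, 10 N with the carrier under the foot; at 30 mm/s up to 20 N.
- cap_top (a point): Centre of the top of the clamp's round black press cap, 30 mm diameter, 10 mm thick, on a yellow stem (43 mm of it shows when up, 13 mm when latched), at x = 85, y = 20 mm in the stage frame. Height above the table: 138 mm up, 108 mm latched, 97 mm at the bottom stop. Press straight down.
- clamp_foot: Sprung clamp foot: steel arm from the housing toward the robot with an orange pad (16 x 24 mm) centred at x = 35, y = 20 mm in the stage frame. Pad underside 41 mm above the stage top when up (carrier passes beneath), 11 mm when latched empty (blocks the carrier); latched on the carrier it presses with about 2.4 N. Origin on the clamp axis, at table height when up.
- nozzle_center (a point): Bystander: green plastic nozzle standing on the table beside the stage, 32 mm diameter, 55 mm high; point half-way up.
- spare_center (a point): Bystander: spare clear cuvette with a red sample, 26 x 26 x 28 mm, standing on the table beside the stage; its centre.
- dish: Bystander: white plastic dish, 60 mm diameter, 14 mm high, on the table beside the stage; origin at the centre of its underside.
There are look-alikes about, which are no part of the job. There is more than one size of the part that bears carrier_center; the job needs the smaller.

How it is judged:
By the outcome, as a careful person would: the job done as asked, in the order asked, and still so for the second after the job is handed in, with the robot touching nothing.
It also fails if it takes over 64 s, if anything falls off the work surface, if the arm or the gripper's body presses on something with over 40 N, if the wrist force passes 120 N, or if a joint passes its speed limit or range.

## Working session

There is one attempt and no reset: what is moved stays moved. The work goes in short steps, Python scripts to look and compute and a shell command to move; the robot and the scene stay as the last step left them, time stands still between calls to the robot, and variables do not carry over. Pictures are saved under pics/ and viewed, and the job is handed in when it is done.

```bash
mkdir -p pics; ls
python3 - <<'E'
from plant import manip
import cv2
s=manip.sense();print({k:s[k] for k in('time','tcp_pos','eef_rot','force','opening')})
for c in('scene','top'):
    cv2.imwrite(f'pics/{c}0.png',manip.read_camera(c))
for t in('stage','carrier_center','cap_top','home','rail','pins','nozzle_center','spare_center','dish','clamp_foot'):
    for c in('scene','top'):
        r=manip.tip_of(t,c);print(t,c,[(x['pixel'],round(x['confidence'],2)) for x in r][:4])
E
```

```text
pics
{'time': 0.0, 'tcp_pos': array([148.09094663, 529.38276773, 230.66006954]), 'eef_rot': array([-8.99894605e+01,  7.78299073e-02,  7.43665450e+01]), 'force': array([0.85473837, 0.03384045, 0.25568862]), 'opening': 0.998207803815172}
stage scene [([310.1, 258.9], 0.72)]
stage top [([327.9, 194.1], 0.73)]
carrier_center scene [([170.4, 228.1], 0.76), ([277.5, 235.4], 0.71)]
carrier_center top [([427.0, 287.1], 0.67)]
cap_top scene [([332.0, 251.6], 0.65), ([317.7, 249.6], 0.3)]
cap_top top [([326.1, 143.9], 0.83)]
home scene [([317.6, 248.8], 0.81)]
home top [([315.0, 186.4], 0.78)]
rail scene [([329.1, 224.3], 0.9)]
rail top [([290.6, 201.0], 0.69), ([321.1, 172.2], 0.66)]
pins scene [([325.0, 264.3], 0.92)]
pins top [([322.2, 171.1], 0.92)]
nozzle_center scene [([372.3, 199.8], 0.63), ([394.0, 240.2], 0.58)]
nozzle_center top [([250.5, 157.5], 0.56)]
spare_center scene [([209.2, 273.8], 0.68)]
spare_center top [([418.8, 219.9], 0.57)]
dish scene [([371.0, 200.0], 0.92), ([208.7, 272.9], 0.58)]
dish top [([236.5, 217.3], 0.9)]
clamp_foot scene []
clamp_foot top [([323.7, 159.4], 0.69)]
```

View pics/scene0.png

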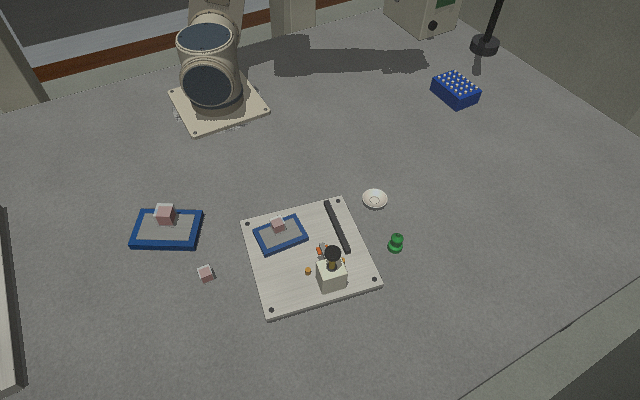

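View pics/top0.png

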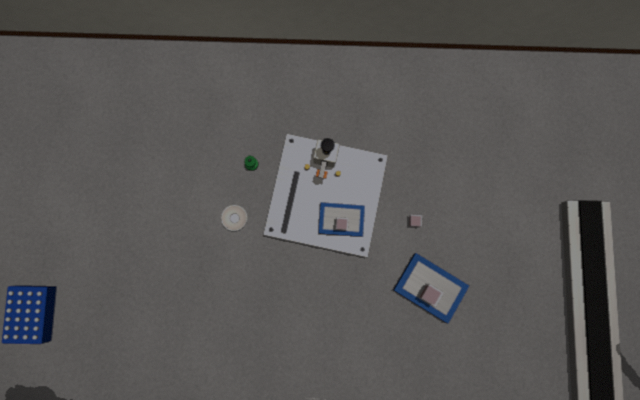

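Run:
```python
import cv2
a=cv2.imread('pics/top0.png')[110:310,220:450];cv2.imwrite('pics/top0z.png',cv2.resize(a,None,fx=3,fy=3,interpolation=cv2.INTER_CUBIC)[:600])
a=cv2.imread('pics/scene0.png')[170:310,140:410];cv2.imwrite('pics/scene0z.png',cv2.resize(a,None,fx=2.9,fy=2.9,interpolation=cv2.INTER_CUBIC))
from plant import manip
import numpy as np;np.set_printoptions(suppress=True,precision=3)
for c in('scene','top','wrist'):print(manip.get_calibration(c))
```

```text
{'fx': 418.8238660849664, 'fy': 418.8238660849664, 'cx': 315.4928397085472, 'cy': 202.45729734201188, 'cam_to_world': array([[   0.487,    0.683,   -0.544,  992.818],
       [   0.873,   -0.375,    0.311, -238.677],
       [   0.008,   -0.627,   -0.779,  765.997],
       [   0.   ,    0.   ,    0.   ,    1.   ]])}
{'fx': 496.9193776231397, 'fy': 496.9193776231397, 'cx': 318.3687118746597, 'cy': 195.48316742713052, 'cam_to_world': array([[   0.021,   -0.989,    0.147,  404.868],
       [  -0.999,   -0.024,   -0.021,   22.97 ],
       [   0.024,   -0.147,   -0.989, 1141.429],
       [   0.   ,    0.   ,    0.   ,    1.   ]])}
{'fx': 280.981963955244, 'fy': 280.981963955244, 'cx': 317.7027828206606, 'cy': 200.34236214237524, 'T_tool_cam': array([[   1.   ,    0.001,    0.001,    0.234],
       [  -0.   ,   -0.301,    0.954, -140.914],
       [   0.001,   -0.954,   -0.301,   78.175],
       [   0.   ,    0.   ,    0.   ,    1.   ]])}
```

View pics/top0z.png

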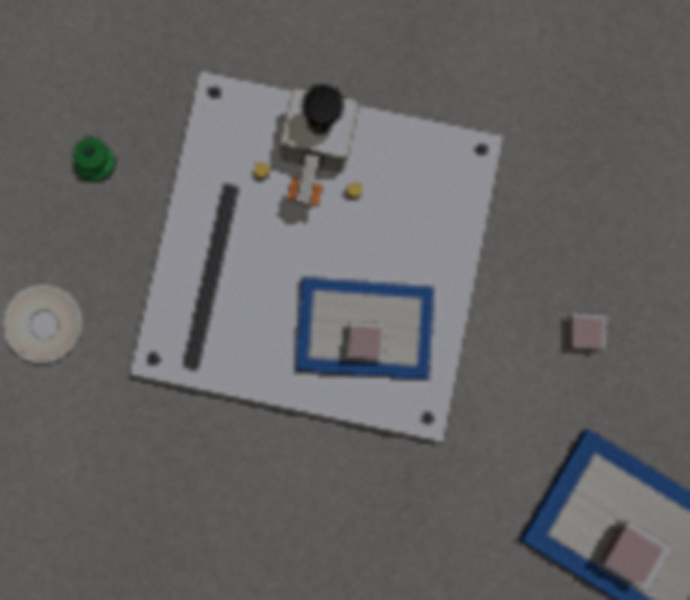

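View pics/scene0z.png

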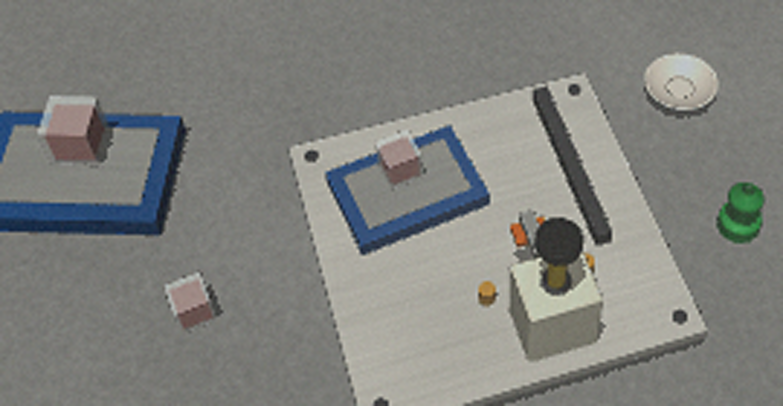

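```bash
cat > h.py <<'E'
import numpy as np,cv2
from plant import manip
from scipy.optimize import least_squares
from scipy.spatial.transform import Rotation as R
np.set_printoptions(suppress=True,precision=2)
def camT(c):
    k=manip.get_calibration(c)
    if 'cam_to_world' in k: return k,np.array(k['cam_to_world'])
    s=manip.sense();T=np.eye(4);T[:3,:3]=R.from_euler('xyz',s['eef_rot'],degrees=True).as_matrix();T[:3,3]=s['tcp_pos']
    return k,T@np.array(k['T_tool_cam'])
def proj(P,c,kT=None):
    k,T=kT or camT(c);P=np.atleast_2d(P);p=(P-T[:3,3])@T[:3,:3]
    return np.c_[k['fx']*p[:,0]/p[:,2]+k['cx'],k['fy']*p[:,1]/p[:,2]+k['cy']]
def onz(px,c,z,kT=None):
    k,T=kT or camT(c);px=np.atleast_2d(px)
    d=np.c_[(px[:,0]-k['cx'])/k['fx'],(px[:,1]-k['cy'])/k['fy'],np.ones(len(px))]@T[:3,:3].T
    return T[:3,3]+d*((z-T[2,3])/d[:,2])[:,None]
def tri(obs):
    A=[];b=[]
    for px,c in obs:
        k,T=camT(c);d=T[:3,:3]@np.array([(px[0]-k['cx'])/k['fx'],(px[1]-k['cy'])/k['fy'],1]);d/=np.linalg.norm(d)
        M=np.eye(3)-np.outer(d,d);A.append(M);b.append(M@T[:3,3])
    return np.linalg.lstsq(np.vstack(A),np.hstack(b),rcond=None)[0]
def st2w(P,q):
    P=np.atleast_2d(P);c,s=np.cos(q[2]),np.sin(q[2]);return np.c_[q[0]+c*P[:,0]-s*P[:,1],q[1]+s*P[:,0]+c*P[:,1],P[:,2]]
def w2st(P,q):
    P=np.atleast_2d(P);c,s=np.cos(q[2]),np.sin(q[2]);d=P[:,:2]-q[:2];return np.c_[c*d[:,0]+s*d[:,1],-s*d[:,0]+c*d[:,1]]
def fit(pts,kz=lambda P:P):
    P=np.array([p[0] for p in pts],float)
    def f(q):
        W=st2w(P,q);return np.concatenate([proj(W[i],pts[i][2])[0]-pts[i][1] for i in range(len(pts))])
    r=least_squares(f,[450,0,0],x_scale=[10,10,.05],loss='soft_l1');return r.x,r.fun
E
python3 - <<'E'
from h import *
z=lambda x,y:(x/3+220-1/3,y/3+110-1/3)
s=lambda x,y:(x/2.9+140-.3,y/2.9+170-.3)
top=[((120,120,25),z(202,72),'top'),((120,-120,25),z(501,136),'top'),((-120,-120,25),z(443,438),'top'),((-120,120,25),z(133,376),'top'),
((51,56,39),z(261,171),'top'),((51,-16,39),z(354,190),'top')]
sc=[((-120,120,25),s(586,75),'scene'),((-120,-120,25),s(290,147),'scene'),((120,120,25),s(706,330),'scene'),((51,-16,39),s(487,287),'scene')]
q,r=fit(top);print(q,r)
q2,r2=fit(sc);print(q2,r2)
q3,r3=fit(top+sc);print(q3,r3)
cap=tri([(z(322,104),'top'),(s(560,241),'scene')]);print('cap',cap,w2st(cap,q3))
for h in(108,138):print(h,w2st(onz(z(322,104),'top',h),q),w2st(onz(s(560,241),'scene',h),q2), 'pred',proj(st2w((85,20,h),q),'top')*3-[660-1,330-1])
# carrier
cc=[((35,50),z(303,280)),((35,-50),z(433,289)),((-35,-50),z(428,380)),((-35,50),z(296,372))]
W=onz([c[1] for c in cc],'top',39);S=w2st(W,q);print(S,S.mean(0),np.degrees(np.arctan2(*(S[1]-S[0]))) )
u=S[0]+S[3]-S[1]-S[2];print('yaw',np.degrees(np.arctan2(-u[0],u[1])), 'centre world',W.mean(0), 'yaw2',np.degrees(np.arctan2(*(S[0]+S[1]-S[2]-S[3])[::-1])))
E
```

```text
[574.71 -18.21  -0.18] [-1.2  -0.29  0.87 -0.45  0.63  1.43 -1.02  0.1   0.07 -0.25  0.24 -0.08]
[578.49 -19.21  -0.2 ] [ 0.07 -1.05 -0.62 -0.62  0.78  0.33 -0.2   0.6 ]
[576.23 -18.41  -0.19] [-0.67 -1.19  1.24 -0.68  0.29  1.03 -1.17 -1.01  0.36 -1.03  0.48 -0.66
 -0.55 -2.   -0.94 -1.16  0.64 -1.17 -0.23 -0.45]
cap [664.15 -13.97 130.5 ] [[85.5  20.99]]
108 [[92.98 20.7 ]] [[70.03 27.42]] pred [[320.71 114.88]]
138 [[85.22 20.37]] [[87.32 20.05]] pred [[322.46 104.41]]
[[-24.23   8.26]
 [-10.83 -88.2 ]
 [-78.27 -97.47]
 [-92.5   -0.57]] [-51.46 -44.5 ] 172.08611002875932
yaw 8.135546852112691 centre world [515.99 -52.57  39.  ] yaw2 7.5961429794659825
```

```bash
for i in 1; do python3 -m creep '[[[0.0205,-0.0335,0],[0,0,0.015]],[[0.0205,-0.0335,0],[0,0,0.015]],[[0.0205,-0.0335,0],[0,0,0.015]],[[0.0205,-0.0335,0],[0,0,0.015]],[[0.0205,-0.0335,0],[0,0,0.015]]]' -1 40; done
python3 -m creep '[[[0.0205,-0.0335,0],[0,0,0.015]],[[0.0205,-0.0335,0],[0,0,0.015]],[[0.0205,-0.0335,0],[0,0,0.015]],[[0.0205,-0.0335,0],[0,0,0.015]],[[0.0205,-0.0335,0],[0,0,0.015]]]'
python3 -m creep '[[[0.0205,-0.0335,0],[0,0,0.015]],[[0.0205,-0.0335,0],[0,0,0.015]],[[0.0205,-0.0335,0],[0,0,0.015]],[[0.0205,-0.0335,0],[0,0,0.015]],[[0.0205,-0.0335,0],[0,0,0.015]]]'
```

```text
time: 1.52
tcp_pos: [251.0, 360.6, 231.3]
eef_rot: [-90.0, -0.0, 78.8]
force: [0.1, 0.2, 0.0]
opening: 1.0
time: 1.93
tcp_pos: [353.7, 192.9, 231.6]
eef_rot: [-90.0, -0.0, 83.0]
force: [0.6, 0.5, -0.2]
opening: 1.008
time: 2.35
tcp_pos: [456.3, 25.1, 231.5]
eef_rot: [-90.0, -0.0, 87.3]
force: [1.5, 0.9, 0.9]
opening: 1.002
```

```bash
python3 -m creep '[[[0,0,0],[0,0,0]],[[0,0,0],[0,0,0]]]'
python3 - <<'E'
from h import *
s=manip.sense();print(s['time'],s['tcp_pos'],s['eef_rot'],s['force'])
im=manip.read_camera('wrist');cv2.imwrite('pics/w1.png',im)
for t in('carrier_center','cap_top','home','rail','pins','stage'):
    r=manip.tip_of(t,'wrist');print(t,[(x['pixel'],round(x['confidence'],2)) for x in r][:3])
E
```

```text
time: 2.52
tcp_pos: [456.4, 25.3, 230.9]
eef_rot: [-90.0, -0.0, 87.0]
force: [0.1, 0.7, 0.4]
opening: 1.002
2.5167 [456.41  25.34 230.86] [-89.96  -0.    87.04] [0.14 0.68 0.35]
carrier_center [([258.1, 225.1], 0.81), ([88.5, 114.8], 0.59)]
cap_top []
home [([303.9, 274.0], 0.7)]
rail [([345.5, 251.6], 0.95)]
pins [([299.8, 292.0], 0.57)]
stage [([291.9, 251.1], 0.85)]
```

View pics/w1.png

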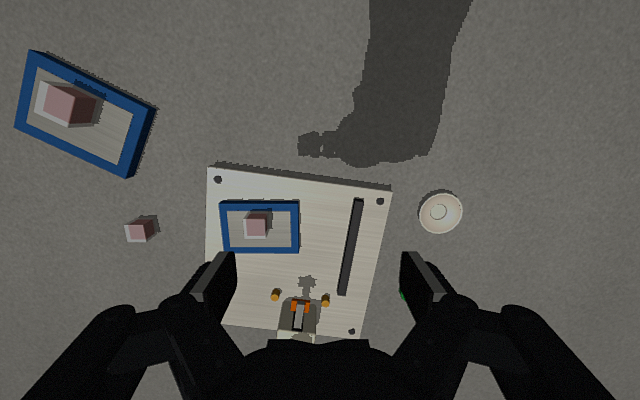

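Run:
```python
import cv2
a=cv2.imread('pics/w1.png')[150:340,190:410];cv2.imwrite('pics/w1z.png',cv2.resize(a,None,fx=3.1,fy=3.1,interpolation=cv2.INTER_CUBIC))
```

```text
(no output)
```

View pics/w1z.png

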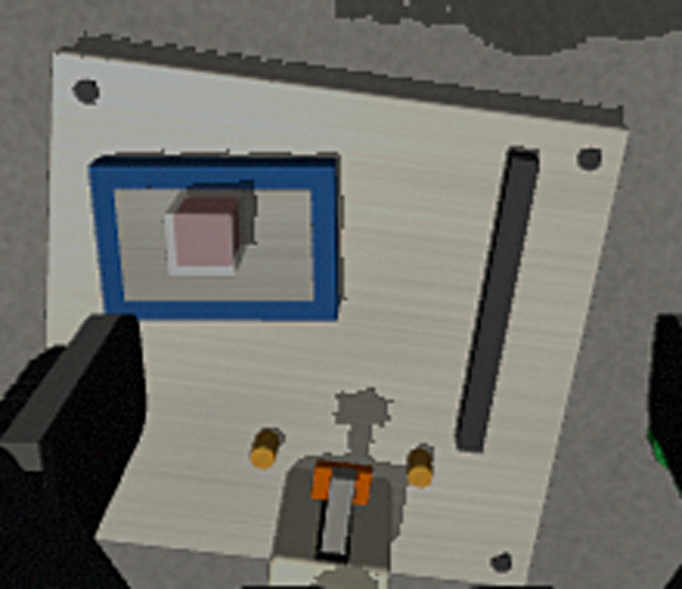

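Run:
```python
from h import *
z=lambda x,y:(x/3.1+190-.34,y/3.1+150-.34)
st=[((-120,-120,25),z(54,52),'wrist'),((-120,120,25),z(626,128),'wrist'),((120,120,25),z(525,586),'wrist'),((51,56,39),z(420,477),'wrist'),((51,-16,39),z(263,458),'wrist')]
q,r=fit(st);print(q,r)
W=onz([z(335,319),z(108,319),z(93,167),z(335,166)],'wrist',39);S=w2st(W,q)
print(S,S.mean(0),W.mean(0))
cu=onz([z(240,196),z(234,270),z(176,265),z(174,196)],'wrist',67);print('cuv top',cu,cu.mean(0))
def f(p):
    P=st2w([(35,50,39),(35,-50,39),(-35,-50,39),(-35,50,39)],p);return (proj(P,'wrist')-np.array([z(335,319),z(108,319),z(93,167),z(335,166)])).ravel()
r=least_squares(f,[510,-50,0],x_scale=[10,10,.1]);print('carrier',r.x,r.fun,'stage',w2st(r.x[:2][None],q),'dyaw',r.x[2]-q[2])
print('home',st2w((10,20,32),q))
```

```text
[575.37 -14.92  -0.18] [-2.27 -0.5   1.59 -0.08  0.64  1.08 -0.04  0.03 -0.37  0.32]
[[-23.37   8.71]
 [-10.34 -87.25]
 [-78.09 -95.66]
 [-91.64   0.92]] [-50.86 -43.32] [517.58 -48.44  39.  ]
cuv top [[486.46 -31.29  67.  ]
 [516.45 -36.59  67.  ]
 [513.37 -58.56  67.  ]
 [485.36 -55.89  67.  ]] [500.41 -45.58  67.  ]
carrier [517.74 -48.41  -0.05] [ 1.56  0.75 -0.78  0.5  -1.4  -0.76  0.66 -0.16] stage [[-50.71 -43.27]] dyaw 0.13133462215516858
home [[588.79   2.96  32.  ]]
```

```bash
python3 -m creep '[[[0.0163,-0.0245,0],[0,0,0]],[[0.0163,-0.0245,0],[0,0,0]],[[0.0164,-0.0245,0],[0,0,0]],[[0,0,-0.035],[0,0,0]],[[0,0,-0.035],[0,0,0]]]'
python3 -m creep '[[[0,0,-0.03],[0,0,0]],[[0,0,0],[0,0,0]],[[0,0,0],[0,0,0]]]'
python3 - <<'E'
from h import *
s=manip.sense();print(s['time'],s['tcp_pos'])
im=manip.read_camera('wrist');cv2.imwrite('pics/w2.png',im)
E
```

```text
time: 3.28
tcp_pos: [506.6, -47.2, 161.7]
eef_rot: [-90.3, 0.1, 87.2]
force: [0.0, -0.1, -0.9]
opening: 1.0
time: 3.53
tcp_pos: [503.9, -45.6, 131.0]
eef_rot: [-89.9, -0.0, 87.3]
force: [0.0, 0.5, 0.6]
opening: 0.994
3.5333 [503.94 -45.63 131.03]
```

View pics/w2.png

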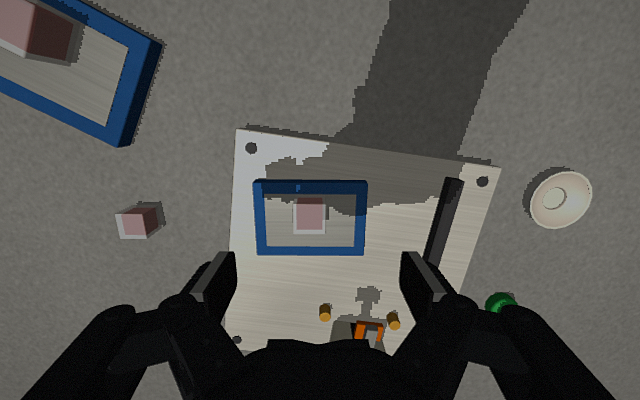

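Run:
```python
from h import *
a=cv2.imread('pics/w2.png')[120:360,220:510];cv2.imwrite('pics/w2z.png',cv2.resize(a,None,fx=2.5,fy=2.5,interpolation=cv2.INTER_CUBIC))
```

```text
(no output)
```

View pics/w2z.png

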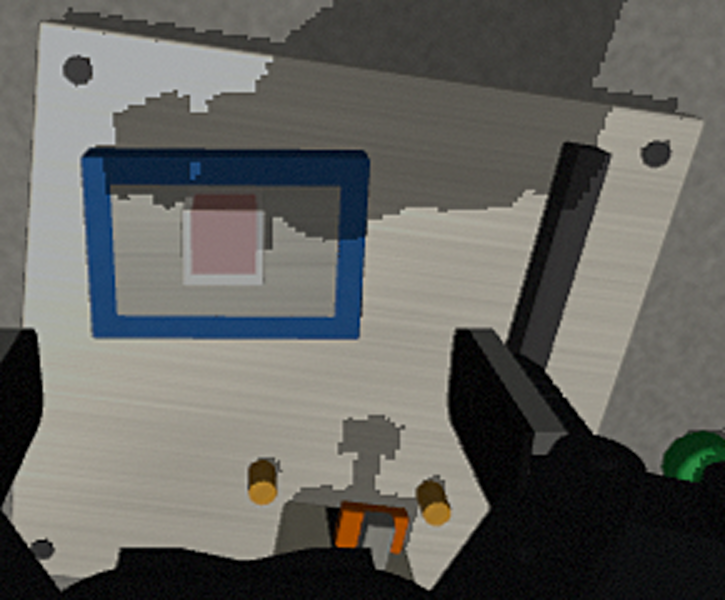

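Run:
```python
from h import *
z=lambda x,y:(x/2.5+220-.3,y/2.5+120-.3)
st=[((-120,-120,25),z(40,22),'wrist'),((-120,120,25),z(703,118),'wrist'),((51,56,39),z(435,505),'wrist'),((51,-16,39),z(262,491),'wrist')]
q,r=fit(st);print(q,r)
C=np.array([z(360,338),z(93,338),z(84,160),z(365,160)])
def f(p):
    P=st2w([(35,50,39),(35,-50,39),(-35,-50,39),(-35,50,39)],p);return (proj(P,'wrist')-C).ravel()
r=least_squares(f,[510,-50,0],x_scale=[10,10,.1]);print('carrier',r.x,r.fun,'stage',w2st(r.x[:2][None],q),'dyaw',r.x[2]-q[2])
print('home',st2w((10,20,32),q),'cuv',st2w((-12,0,67),r.x))
print('cuv far edge top',onz([z(182,285),z(264,285)],'wrist',67))
```

```text
[577.26 -19.05  -0.19] [-2.41 -0.77  1.77 -0.18  0.44  3.37 -0.3   0.73]
carrier [520.2  -53.01  -0.04] [ 0.12  0.95 -0.2   1.03 -2.02 -0.65  2.09 -0.74] stage [[-49.75 -43.98]] dyaw 0.14201244729177318
home [[590.8   -1.25  32.  ]] cuv [[508.21 -52.47  67.  ]]
cuv far edge top [[519.35 -66.18  67.  ]
 [520.55 -39.95  67.  ]]
```

```bash
python3 -m creep '[[[0.003,-0.007,0],[0,0,0]],[[0,0,-0.03],[0,0,0]],[[0,0,-0.03],[0,0,0]],[[0,0,-0.015],[0,0,0]],[[0,0,-0.009],[0,0,0]]]'
python3 -m creep '[[[0,0,0],[0,0,0]],[[0,0,0],[0,0,0]]]'
python3 - <<'E'
from h import *
s=manip.sense();print(s['time'],s['tcp_pos'])
im=manip.read_camera('wrist');cv2.imwrite('pics/w3.png',im)
E
```

```text
time: 4.0
tcp_pos: [508.2, -53.7, 47.2]
eef_rot: [-90.0, 0.0, 87.3]
force: [-0.6, 0.7, 0.4]
opening: 0.999
time: 4.17
tcp_pos: [508.7, -53.7, 48.6]
eef_rot: [-90.1, 0.0, 87.3]
force: [-0.4, 0.3, 0.7]
opening: 0.998
4.1667 [508.7  -53.7   48.61]
```

View pics/w3.png

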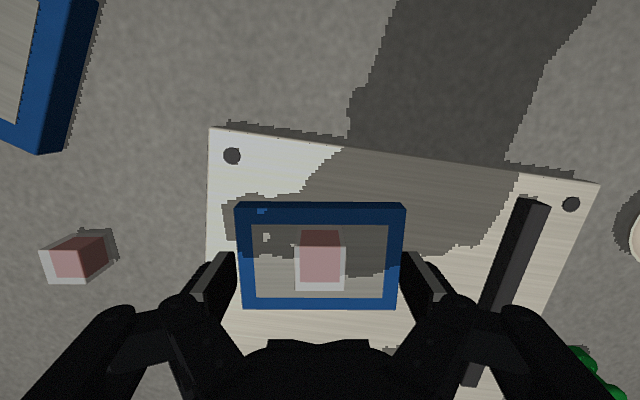

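```bash
python3 -m creep '[[[0,0,-0.004],[0,0,0]],[[0,0,0],[0,0,0]],[[0,0,0],[0,0,0]],[[0,0,0],[0,0,0]],[[0,0,0],[0,0,0]]]' 1 25
python3 -m creep '[[[0,0,0],[0,0,0]],[[0,0,0],[0,0,0]],[[0,0,0],[0,0,0]],[[0,0,0],[0,0,0]],[[0,0,0],[0,0,0]]]'
```

```text
time: 4.63
tcp_pos: [507.8, -53.4, 43.6]
eef_rot: [-90.0, 0.0, 87.3]
force: [-0.2, -4.5, 12.2]
opening: 0.301
time: 5.05
tcp_pos: [507.9, -53.4, 43.6]
eef_rot: [-90.0, 0.0, 87.3]
force: [-1.8, 0.4, 6.2]
opening: 0.297
```

```bash
python3 -m creep '[[[0.004,0.003,0.0005],[0,0,-0.010]],[[0.006,0.0045,0],[0,0,-0.014]],[[0.006,0.0045,0],[0,0,-0.014]],[[0.006,0.0045,0],[0,0,-0.014]],[[0.006,0.0045,0],[0,0,-0.014]]]'
python3 -m creep '[[[0.006,0.0045,0],[0,0,-0.014]],[[0.006,0.0045,0],[0,0,-0.014]],[[0.006,0.0045,0],[0,0,-0.014]],[[0.006,0.0045,0],[0,0,-0.014]],[[0.005,0.004,0],[0,0,-0.015]]]'
python3 -m creep '[[[0,0,0],[0,0,0]],[[0,0,0],[0,0,0]]]'
python3 - <<'E'
from h import *
s=manip.sense();print(s['time'],s['tcp_pos'],s['force'],s['ft_torque'])
im=manip.read_camera('wrist');cv2.imwrite('pics/w4.png',im)
im=manip.read_camera('top');cv2.imwrite('pics/t4.png',cv2.resize(im[110:280,220:450],None,fx=3,fy=3,interpolation=cv2.INTER_CUBIC))
E
```

```text
time: 5.47
tcp_pos: [535.9, -32.1, 43.6]
eef_rot: [-90.0, 0.0, 83.4]
force: [-2.8, -1.7, 1.9]
opening: 0.3
time: 5.88
tcp_pos: [565.4, -9.8, 43.6]
eef_rot: [-90.0, -0.0, 79.3]
force: [-1.7, -0.7, 1.5]
opening: 0.3
time: 6.05
tcp_pos: [565.2, -9.9, 43.7]
eef_rot: [-90.0, -0.0, 79.5]
force: [1.6, 0.7, -0.4]
opening: 0.297
6.05 [565.2   -9.89  43.68] [ 1.63  0.73 -0.41] [ 0.02 -0.15  0.05]
```

View pics/w4.png

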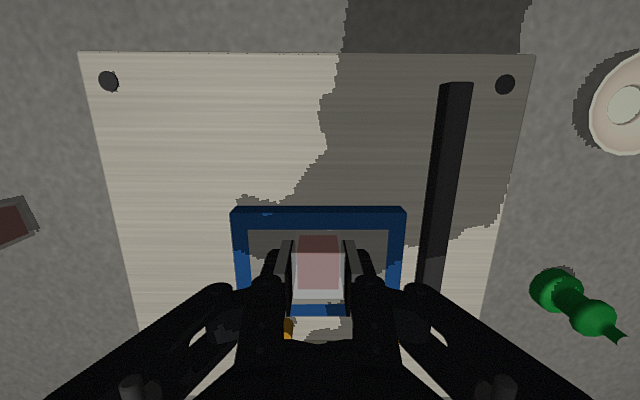

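View pics/t4.png

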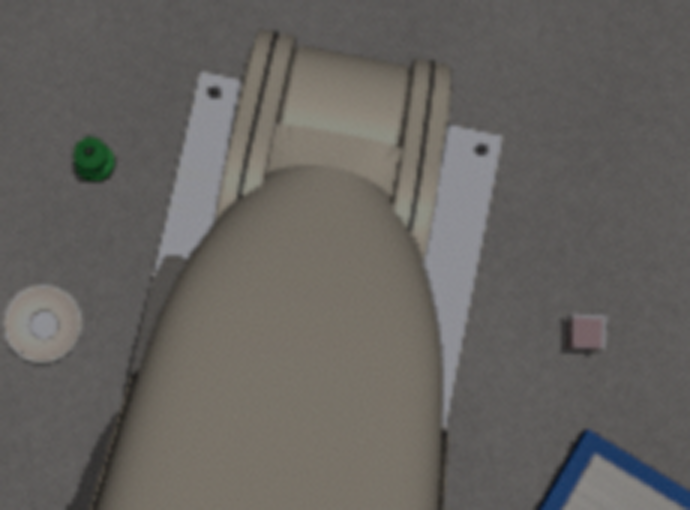

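```bash
python3 -m creep '[[[0.002,0.002,0],[0,0,0]],[[0.002,0.002,0],[0,0,0]],[[0.002,0.002,0],[0,0,0]],[[0.0015,0.0017,0],[0,0,0]],[[0,0,0],[0,0,0]]]'
python3 -m creep '[[[0.00098,-0.00018,0],[0,0,0]],[[0.00098,-0.00018,0],[0,0,0]],[[0.00098,-0.00018,0],[0,0,0]],[[0,0,0],[0,0,0]]]'
```

```text
time: 6.57
tcp_pos: [572.5, -2.3, 43.7]
eef_rot: [-90.0, -0.0, 79.4]
force: [-0.3, 0.2, -1.6]
opening: 0.301
time: 6.9
tcp_pos: [575.3, -3.3, 43.7]
eef_rot: [-90.0, 0.0, 79.4]
force: [0.6, -0.2, -2.8]
opening: 0.3
```

```bash
python3 -m creep '[[[0.00098,-0.00018,0],[0,0,0]],[[0.00098,-0.00018,0],[0,0,0]],[[0,0,0],[0,0,0]]]'
python3 -m creep '[[[0.00098,-0.00018,0],[0,0,0]],[[0.00098,-0.00018,0],[0,0,0]],[[0,0,0],[0,0,0]]]'
```

```text
time: 7.15
tcp_pos: [577.3, -3.6, 43.8]
eef_rot: [-90.0, -0.0, 79.4]
force: [0.1, -0.1, -2.6]
opening: 0.301
time: 7.4
tcp_pos: [578.3, -3.7, 43.7]
eef_rot: [-89.9, -0.0, 79.4]
force: [-4.1, 0.8, -0.1]
opening: 0.298
```

```bash
python3 -m creep '[[[0.00018,0.00098,0],[0,0,0]],[[0.00018,0.00098,0],[0,0,0]],[[0.00018,0.00098,0],[0,0,0]],[[0,0,0],[0,0,0]]]'
python3 -m creep '[[[0.00018,0.00098,0],[0,0,0]],[[0,0,0],[0,0,0]]]'
python3 -m creep '[[[0.00018,0.00098,0],[0,0,0]],[[0,0,0],[0,0,0]]]'
```

```text
time: 7.73
tcp_pos: [578.8, -1.4, 43.8]
eef_rot: [-89.9, 0.1, 79.4]
force: [-5.6, -2.1, 0.9]
opening: 0.295
time: 7.9
tcp_pos: [579.0, -0.4, 43.7]
eef_rot: [-89.9, 0.1, 79.4]
force: [-6.1, -2.9, 1.0]
opening: 0.298
time: 8.07
tcp_pos: [579.2, 0.6, 43.7]
eef_rot: [-89.9, 0.1, 79.4]
force: [-5.6, -3.0, 0.3]
opening: 0.297
```

```bash
python3 -m creep '[[[0.00018,0.00098,0],[0,0,0]],[[0,0,0],[0,0,0]]]'
python3 -m creep '[[[0.00018,0.00098,0],[0,0,0]],[[0,0,0],[0,0,0]]]'
python3 - <<'E'
from h import *
s=manip.sense();print(s['time'],s['tcp_pos'],s['force'],s['ft_torque'])
im=manip.read_camera('wrist');cv2.imwrite('pics/w5.png',im)
im=manip.read_camera('scene');cv2.imwrite('pics/s5.png',cv2.resize(im[170:310,200:410],None,fx=3.6,fy=3.6,interpolation=cv2.INTER_CUBIC))
E
```

```text
time: 8.23
tcp_pos: [579.3, 1.1, 43.8]
eef_rot: [-89.9, 0.1, 79.3]
force: [-5.7, -5.8, 0.6]
opening: 0.299
time: 8.4
tcp_pos: [579.3, 1.2, 43.8]
eef_rot: [-89.9, 0.2, 79.3]
force: [-7.1, -10.1, 3.0]
opening: 0.297
8.4 [579.32   1.18  43.84] [ -7.14 -10.1    3.03] [-1.85  1.36 -0.32]
```

View pics/w5.png

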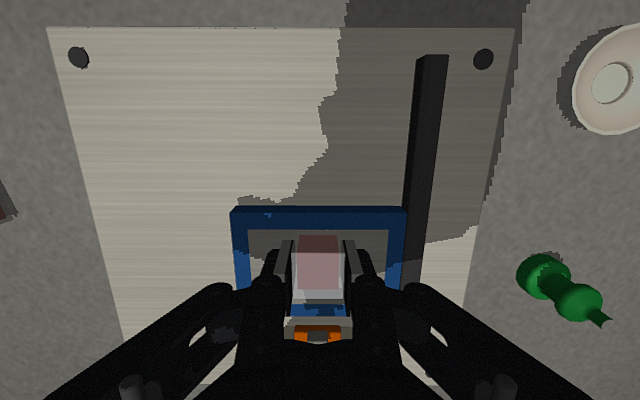

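View pics/s5.png

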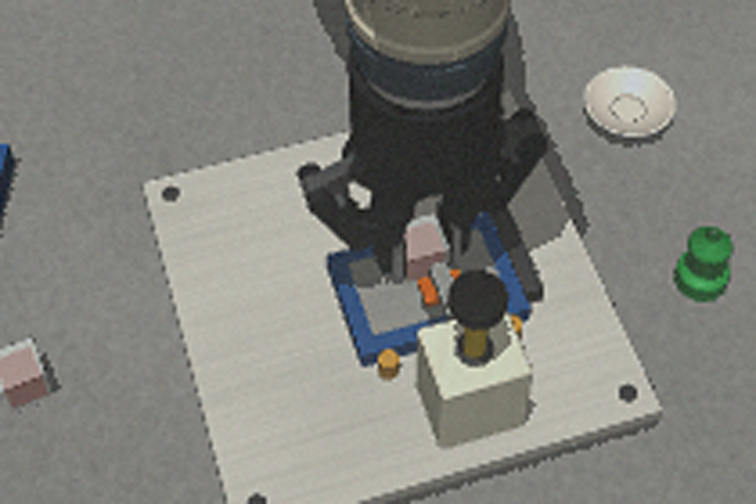

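```bash
python3 -m creep '[[[0,0,0],[0,0,0]],[[0,0,0],[0,0,0]],[[0,0,0],[0,0,0]],[[0,0,0],[0,0,0]]]' -0.1 
python3 -m creep '[[[0,0,0.005],[0,0,0]],[[0,0,0.02],[0,0,0]],[[-0.02,0.004,0.02],[0,0,0]],[[-0.03,0.006,0.03],[0,0,0]],[[-0.03,0.006,0.03],[0,0,0]]]' 
python3 -m creep '[[[-0.03,0.006,0],[0,0,0]],[[0,0,0],[0,0,0]],[[0,0,0],[0,0,0]]]' 1
python3 - <<'E'
from h import *
s=manip.sense();print(s['time'],s['tcp_pos'],s['force'],s['ft_torque'])
im=manip.read_camera('wrist');cv2.imwrite('pics/w6.png',im)
im=manip.read_camera('scene');cv2.imwrite('pics/s6.png',cv2.resize(im[170:310,200:410],None,fx=3.6,fy=3.6,interpolation=cv2.INTER_CUBIC))
E
```

```text
time: 8.83
tcp_pos: [580.7, 3.1, 44.0]
eef_rot: [-90.0, -0.0, 79.4]
force: [0.4, 0.0, 0.2]
opening: 0.552
time: 9.25
tcp_pos: [501.0, 18.8, 147.7]
eef_rot: [-89.9, -0.0, 79.4]
force: [-0.1, -0.2, 0.7]
opening: 0.547
time: 9.5
tcp_pos: [471.3, 25.0, 148.4]
eef_rot: [-90.1, -0.0, 79.4]
force: [0.3, 0.7, 0.1]
opening: 0.134
9.5 [471.35  25.   148.36] [0.29 0.7  0.07] [ 0.   -0.   -0.05]
```

View pics/w6.png

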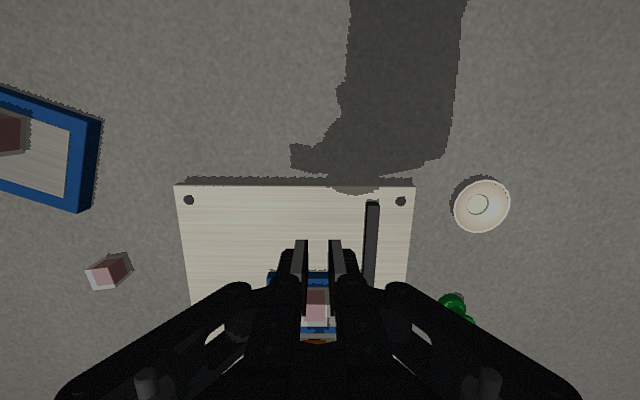

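View pics/s6.png

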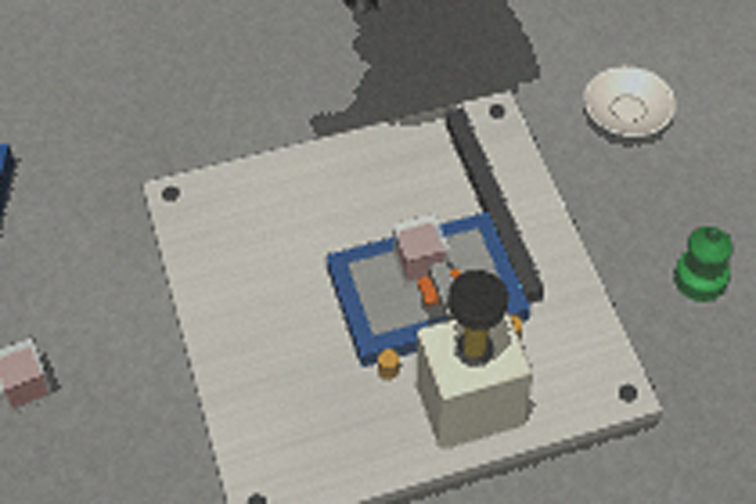

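```bash
python3 -m creep '[[[0.03,-0.007,0],[0,0,0]],[[0.025,-0.007,-0.03],[0,0,0]],[[0,0,-0.035],[0,0,0]],[[0,0,-0.03],[0,0,0]],[[0,0,-0.015],[0,0,0]]]' 1 
python3 -m creep '[[[0,0,-0.004],[0,0,0]],[[0,0,0],[0,0,0]],[[0,0,0],[0,0,0]]]'
python3 - <<'E'
from h import *
s=manip.sense();print(s['time'],s['tcp_pos'],s['force'])
im=manip.read_camera('wrist');cv2.imwrite('pics/w7.png',im)
im=manip.read_camera('scene');cv2.imwrite('pics/s7.png',cv2.resize(im[170:310,200:410],None,fx=3.6,fy=3.6,interpolation=cv2.INTER_CUBIC))
E
```

```text
time: 10.02
tcp_pos: [526.2, 10.4, 32.6]
eef_rot: [-89.7, 0.0, 79.4]
force: [-0.7, 0.1, 0.4]
opening: 0.002
time: 10.27
tcp_pos: [527.8, 10.4, 33.4]
eef_rot: [-90.0, 0.0, 79.4]
force: [-0.2, -0.1, -0.0]
opening: 0.002
10.2667 [527.83  10.45  33.44] [-0.22 -0.13 -0.04]
```

View pics/w7.png

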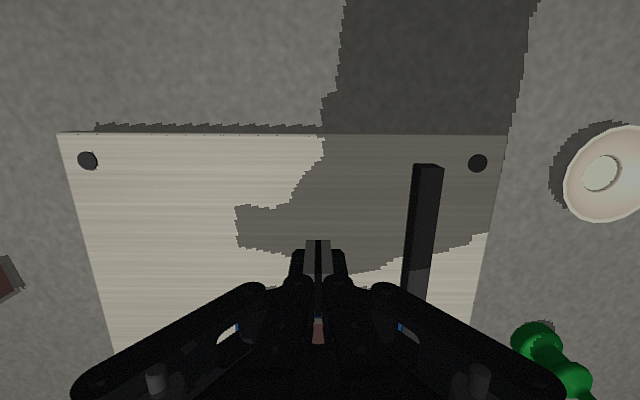

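View pics/s7.png

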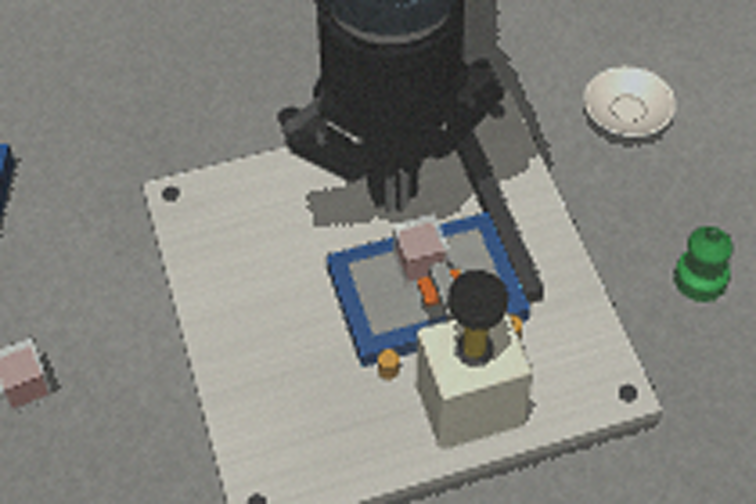

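```bash
python3 -m creep '[[[0.005,-0.001,0],[0,0,0]],[[0.004,-0.0008,0],[0,0,0]],[[0.003,-0.0005,0],[0,0,0]],[[0.001,-0.0002,0],[0,0,0]],[[0,0,0],[0,0,0]]]'
python3 -m creep '[[[0.001,-0.0002,0],[0,0,0]],[[0.001,-0.0002,0],[0,0,0]],[[0,0,0],[0,0,0]]]'
python3 -m creep '[[[0.001,-0.0002,0],[0,0,0]],[[0.001,-0.0002,0],[0,0,0]],[[0,0,0],[0,0,0]]]'
```

```text
time: 10.78
tcp_pos: [540.4, 8.0, 33.3]
eef_rot: [-90.0, -0.0, 79.4]
force: [-0.3, -0.5, 0.2]
opening: 0.001
time: 11.03
tcp_pos: [542.1, 7.7, 33.1]
eef_rot: [-90.0, 0.0, 79.4]
force: [0.4, -0.3, -0.4]
opening: -0.005
time: 11.28
tcp_pos: [544.2, 7.3, 33.1]
eef_rot: [-90.0, 0.0, 79.4]
force: [0.4, 0.6, -0.4]
opening: 0.001
```

```bash
python3 -m creep '[[[0.001,-0.0002,0],[0,0,0]],[[0.001,-0.0002,0],[0,0,0]],[[0,0,0],[0,0,0]]]'
python3 -m creep '[[[0.001,-0.0002,0],[0,0,0]],[[0.001,-0.0002,0],[0,0,0]],[[0,0,0],[0,0,0]]]'
python3 -m creep '[[[0.001,-0.0002,0],[0,0,0]],[[0,0,0],[0,0,0]]]'
```

```text
time: 11.53
tcp_pos: [545.5, 7.0, 33.0]
eef_rot: [-89.9, -0.0, 79.4]
force: [-3.4, 1.3, 1.6]
opening: 0.001
time: 11.78
tcp_pos: [545.7, 7.0, 32.8]
eef_rot: [-89.7, 0.0, 79.4]
force: [-10.9, 0.9, 7.8]
opening: 0.001
time: 11.95
tcp_pos: [545.7, 7.0, 32.7]
eef_rot: [-89.7, 0.0, 79.4]
force: [-12.9, 2.8, 8.4]
opening: -0.002
```

```bash
python3 -m creep '[[[-0.018,0.003,0],[0,0,0]],[[0,-0.005,0.03],[0,0,0]],[[0,-0.015,0.03],[0,0,0]],[[0.0,-0.035,0],[0,0,0]],[[0.01,-0.03,0],[0,0,0]]]'
python3 -m creep '[[[0.022,0,0],[0,0,0]],[[0,0,-0.03],[0,0,0]],[[0,0,-0.02],[0,0,0]],[[0,0,-0.01],[0,0,0]],[[0,0,0],[0,0,0]]]'
python3 - <<'E'
from h import *
s=manip.sense();print(s['time'],s['tcp_pos'],s['force'])
q=[576,-17.5,-.185];print(w2st(s['tcp_pos'][None],q))
im=manip.read_camera('wrist');cv2.imwrite('pics/w8.png',im)
E
```

```text
time: 12.37
tcp_pos: [541.2, -76.4, 95.4]
eef_rot: [-90.2, 0.0, 79.5]
force: [1.4, -0.4, 0.2]
opening: -0.002
time: 12.78
tcp_pos: [561.7, -75.4, 31.0]
eef_rot: [-89.8, -0.0, 79.4]
force: [-0.7, 0.4, 0.6]
opening: 0.001
12.7833 [561.73 -75.38  30.98] [-0.67  0.43  0.58]
[[ -3.38 -59.52]]
```

View pics/w8.png

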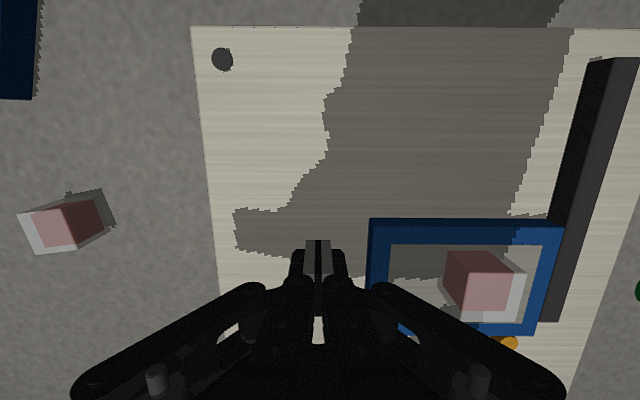

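```bash
python3 -m creep '[[[0.0008,0.004,0.001],[0,0,0]],[[0.0006,0.003,0.001],[0,0,0]],[[0.0004,0.002,0],[0,0,0]],[[0.0002,0.001,0],[0,0,0]],[[0.0002,0.001,0],[0,0,0]]]'
python3 -m creep '[[[0.0002,0.001,0],[0,0,0]],[[0.0002,0.001,0],[0,0,0]],[[0,0,0],[0,0,0]]]'
python3 -m creep '[[[0.0002,0.001,0],[0,0,0]],[[0.0002,0.001,0],[0,0,0]],[[0,0,0],[0,0,0]]]'
```

```text
time: 13.25
tcp_pos: [565.5, -64.4, 35.8]
eef_rot: [-90.1, 0.0, 79.4]
force: [0.7, -0.6, 0.8]
opening: -0.001
time: 13.5
tcp_pos: [565.5, -62.5, 35.2]
eef_rot: [-90.0, -0.0, 79.4]
force: [-0.7, 0.0, -0.5]
opening: 0.001
time: 13.75
tcp_pos: [566.0, -60.6, 35.1]
eef_rot: [-90.0, -0.0, 79.4]
force: [0.6, -0.2, -0.5]
opening: 0.002
```

```bash
python3 -m creep '[[[0.0002,0.001,-0.002],[0,0,0]],[[0.0002,0.001,0],[0,0,0]],[[0,0,0],[0,0,0]]]'
python3 -m creep '[[[0.0002,0.001,0],[0,0,0]],[[0.0002,0.001,0],[0,0,0]],[[0,0,0],[0,0,0]]]'
python3 -m creep '[[[0.0002,0.001,0],[0,0,0]],[[0.0002,0.001,0],[0,0,0]],[[0,0,0],[0,0,0]]]'
```

```text
time: 14.0
tcp_pos: [566.3, -58.5, 32.9]
eef_rot: [-90.0, -0.0, 79.4]
force: [0.4, 0.1, 0.5]
opening: 0.002
time: 14.25
tcp_pos: [566.8, -56.5, 33.2]
eef_rot: [-90.0, -0.0, 79.4]
force: [-0.4, 0.3, -0.0]
opening: 0.0
time: 14.5
tcp_pos: [567.2, -54.5, 33.2]
eef_rot: [-90.0, -0.0, 79.4]
force: [0.3, 0.4, -0.3]
opening: 0.001
```

```bash
python3 -m creep '[[[0.0002,0.001,0],[0,0,0]],[[0,0,0],[0,0,0]]]'
python3 -m creep '[[[0.0002,0.001,0],[0,0,0]],[[0,0,0],[0,0,0]]]'
python3 -m creep '[[[0.0002,0.001,0],[0,0,0]],[[0,0,0],[0,0,0]]]'
```

```text
time: 14.67
tcp_pos: [567.3, -54.1, 33.2]
eef_rot: [-90.0, 0.1, 79.4]
force: [-1.1, -3.0, -0.2]
opening: 0.003
time: 14.83
tcp_pos: [567.3, -54.0, 33.1]
eef_rot: [-90.0, 0.2, 79.4]
force: [-3.4, -8.2, -0.0]
opening: 0.0
time: 15.0
tcp_pos: [567.3, -53.8, 33.1]
eef_rot: [-90.0, 0.3, 79.3]
force: [-3.8, -11.8, -1.0]
opening: 0.001
```

```bash
python3 -m creep '[[[-0.0022,-0.014,0],[0,0,0]],[[0,0,0.035],[0,0,0]],[[0,0,0.04],[0,0,0]],[[0,0,0.04],[0,0,0]],[[0,0,0.03],[0,0,0]]]'
python3 -m creep '[[[0.03,0.012,0],[0,0,0]],[[0.035,0.02,0],[0,0,0]],[[0.035,0.02,0],[0,0,0]],[[0,0,0],[0,0,0]],[[0,0,0],[0,0,0]]]'
python3 - <<'E'
from h import *
s=manip.sense();print(s['time'],s['tcp_pos'],s['force'])
im=manip.read_camera('wrist');cv2.imwrite('pics/w9.png',im)
im=manip.read_camera('scene');cv2.imwrite('pics/s9.png',cv2.resize(im[170:310,200:410],None,fx=3.6,fy=3.6,interpolation=cv2.INTER_CUBIC))
E
```

```text
time: 15.42
tcp_pos: [565.9, -65.6, 181.4]
eef_rot: [-90.1, -0.0, 79.4]
force: [1.0, -0.0, -0.3]
opening: 0.002
time: 15.83
tcp_pos: [666.6, -12.3, 176.6]
eef_rot: [-89.9, -0.0, 79.5]
force: [-0.7, -0.1, -0.2]
opening: 0.004
15.8333 [666.59 -12.28 176.6 ] [-0.74 -0.06 -0.19]
```

View pics/w9.png

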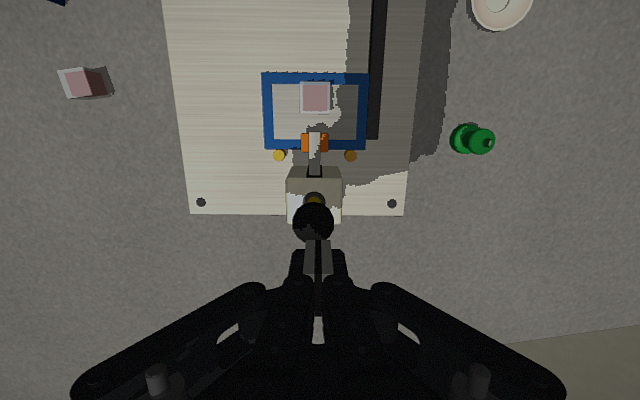

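View pics/s9.png

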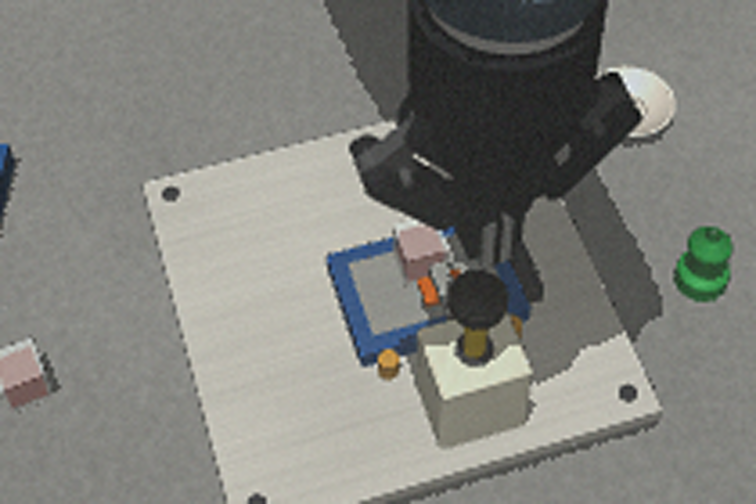

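Run:
```python
from h import *
print(onz([314,221.5],'wrist',138), onz([[280,155.5],[350.5,155.5]],'wrist',39), onz([[264,149],[366,149],[366,75],[262,75]],'wrist',39))
```

```text
[[658.97 -14.49 138.  ]] [[622.28 -43.16  39.  ]
 [635.04  25.7   39.  ]] [[613.16 -57.26  39.  ]
 [631.49  41.69  39.  ]
 [564.87  50.51  39.  ]
 [547.54 -43.05  39.  ]]
```

```bash
python3 -m creep '[[[-0.0045,-0.0015,-0.01],[0,0,0]],[[0,0,-0.015],[0,0,0]],[[0,0,-0.006],[0,0,0]],[[0,0,0],[0,0,0]],[[0,0,0],[0,0,0]]]'
python3 -m creep '[[[0,0,-0.0013],[0,0,0]],[[0,0,-0.0013],[0,0,0]],[[0,0,-0.0013],[0,0,0]],[[0,0,-0.0013],[0,0,0]],[[0,0,-0.0013],[0,0,0]]]'
python3 -m creep '[[[0,0,-0.0013],[0,0,0]],[[0,0,-0.0013],[0,0,0]],[[0,0,-0.0013],[0,0,0]],[[0,0,-0.0013],[0,0,0]],[[0,0,-0.0013],[0,0,0]]]'
```

```text
time: 16.35
tcp_pos: [660.6, -15.6, 147.6]
eef_rot: [-90.0, -0.0, 79.4]
force: [-0.0, 0.6, 0.1]
opening: 0.0
time: 16.77
tcp_pos: [661.1, -15.1, 140.6]
eef_rot: [-90.0, 0.0, 79.4]
force: [0.2, -0.4, -0.1]
opening: -0.006
time: 17.18
tcp_pos: [661.1, -15.1, 134.2]
eef_rot: [-90.0, -0.0, 79.4]
force: [-1.2, 0.3, 2.1]
opening: -0.001
```

Contact at about 138 as expected; continue down.

```bash
python3 -m creep '[[[0,0,-0.0013],[0,0,0]],[[0,0,-0.0013],[0,0,0]],[[0,0,-0.0013],[0,0,0]],[[0,0,-0.0013],[0,0,0]],[[0,0,-0.0013],[0,0,0]]]'
python3 -m creep '[[[0,0,-0.0013],[0,0,0]],[[0,0,-0.0013],[0,0,0]],[[0,0,-0.0013],[0,0,0]],[[0,0,-0.0013],[0,0,0]],[[0,0,-0.0013],[0,0,0]]]'
python3 -m creep '[[[0,0,-0.0013],[0,0,0]],[[0,0,-0.0013],[0,0,0]],[[0,0,-0.0013],[0,0,0]],[[0,0,-0.0013],[0,0,0]],[[0,0,-0.0013],[0,0,0]]]'
python3 -m creep '[[[0,0,-0.0013],[0,0,0]],[[0,0,-0.0013],[0,0,0]],[[0,0,-0.0013],[0,0,0]],[[0,0,-0.0013],[0,0,0]],[[0,0,-0.0013],[0,0,0]]]'
```

```text
time: 17.6
tcp_pos: [661.1, -15.2, 127.6]
eef_rot: [-90.0, -0.0, 79.4]
force: [-0.6, 0.3, 3.2]
opening: -0.001
time: 18.02
tcp_pos: [661.1, -15.1, 121.1]
eef_rot: [-90.0, -0.0, 79.4]
force: [-0.9, 0.4, 4.2]
opening: -0.003
time: 18.43
tcp_pos: [661.1, -15.2, 114.6]
eef_rot: [-90.0, 0.0, 79.4]
force: [-0.7, 1.4, 3.7]
opening: 0.002
time: 18.85
tcp_pos: [661.1, -15.2, 108.2]
eef_rot: [-90.0, -0.0, 79.4]
force: [-0.8, 1.2, 6.3]
opening: 0.001
```

```bash
python3 -m creep '[[[0,0,-0.0013],[0,0,0]],[[0,0,-0.0013],[0,0,0]],[[0,0,-0.0013],[0,0,0]],[[0,0,-0.0013],[0,0,0]],[[0,0,-0.0013],[0,0,0]]]'
python3 -m creep '[[[0,0,-0.0012],[0,0,0]],[[0,0,-0.0012],[0,0,0]],[[0,0,-0.0012],[0,0,0]],[[0,0,0],[0,0,0]]]'
```

```text
time: 19.27
tcp_pos: [661.1, -15.2, 101.9]
eef_rot: [-90.0, -0.0, 79.4]
force: [-1.3, 1.0, 7.0]
opening: 0.005
time: 19.6
tcp_pos: [661.1, -15.2, 98.3]
eef_rot: [-90.0, -0.0, 79.4]
force: [-1.0, 0.3, 8.6]
opening: 0.0
```

```bash
python3 -m creep '[[[0,0,-0.0006],[0,0,0]],[[0,0,0],[0,0,0]],[[0,0,0],[0,0,0]],[[0,0,0],[0,0,0]]]'
python3 -m creep '[[[0,0,0.0013],[0,0,0]],[[0,0,0.0013],[0,0,0]],[[0,0,0.002],[0,0,0]],[[0,0,0.002],[0,0,0]],[[0,0,0.002],[0,0,0]]]'
python3 -m creep '[[[0,0,0.002],[0,0,0]],[[0,0,0.002],[0,0,0]],[[0,0,0.002],[0,0,0]],[[0,0,0.002],[0,0,0]],[[0,0,0.004],[0,0,0]]]'
```

```text
time: 19.93
tcp_pos: [661.1, -15.2, 97.9]
eef_rot: [-90.0, -0.0, 79.4]
force: [-2.3, 0.9, 7.5]
opening: -0.001
time: 20.35
tcp_pos: [661.1, -15.2, 106.4]
eef_rot: [-90.0, -0.0, 79.4]
force: [-1.5, -0.3, 6.4]
opening: -0.002
time: 20.77
tcp_pos: [660.7, -15.2, 117.5]
eef_rot: [-89.9, 0.0, 79.4]
force: [-0.1, 0.6, -0.2]
opening: -0.002
```

Force is zero at 117 mm, so the cap stayed down. Retreat and look.

```bash
python3 -m creep '[[[0,0,0.03],[0,0,0]],[[0,0,0.03],[0,0,0]],[[-0.02,0.02,0.04],[0,0,0]],[[-0.02,0.035,0],[0,0,0]],[[-0.02,0.035,0],[0,0,0]]]'
python3 -m creep '[[[-0.02,0.035,0],[0,0,0]],[[-0.02,0.035,0],[0,0,0]],[[-0.02,0.035,0],[0,0,0]],[[-0.02,0.035,0],[0,0,0]],[[-0.02,0.035,0],[0,0,0]]]'
python3 -m creep '[[[-0.02,0.035,0],[0,0,0]],[[-0.02,0.035,0],[0,0,0]],[[0,0,0],[0,0,0]]]'
python3 - <<'E'
from h import *
s=manip.sense();print(s['time'],s['tcp_pos'],s['force'])
for c,sl in(('scene',np.s_[170:310,200:410]),('top',np.s_[110:270,220:430])):
    im=manip.read_camera(c);cv2.imwrite(f'pics/{c}10.png',im);cv2.imwrite(f'pics/{c}10z.png',cv2.resize(im[sl],None,fx=3.6,fy=3.6,interpolation=cv2.INTER_CUBIC))
    print(c,[(x['pixel'],x['confidence']) for x in manip.tip_of('cap_top',c)],[(x['pixel'],x['confidence']) for x in manip.tip_of('carrier_center',c)])
E
```

```text
time: 21.18
tcp_pos: [604.5, 71.7, 214.1]
eef_rot: [-90.2, -0.0, 79.3]
force: [0.5, 0.5, 0.5]
opening: -0.004
time: 21.6
tcp_pos: [502.8, 248.2, 212.4]
eef_rot: [-90.0, -0.0, 79.4]
force: [1.6, 0.9, -0.1]
opening: 0.0
time: 21.85
tcp_pos: [460.4, 321.7, 212.5]
eef_rot: [-89.9, -0.1, 79.7]
force: [-0.8, 0.3, 0.6]
opening: -0.003
21.85 [460.41 321.72 212.47] [-0.85  0.27  0.56]
scene [([334.2, 259.9], 0.81)] [([167.1, 227.6], 0.68), ([317.6, 248.2], 0.57)]
top [([326.0, 149.7], 0.61)] [([428.6, 287.3], 0.95), ([319.1, 188.1], 0.91)]
```

View pics/scene10z.png

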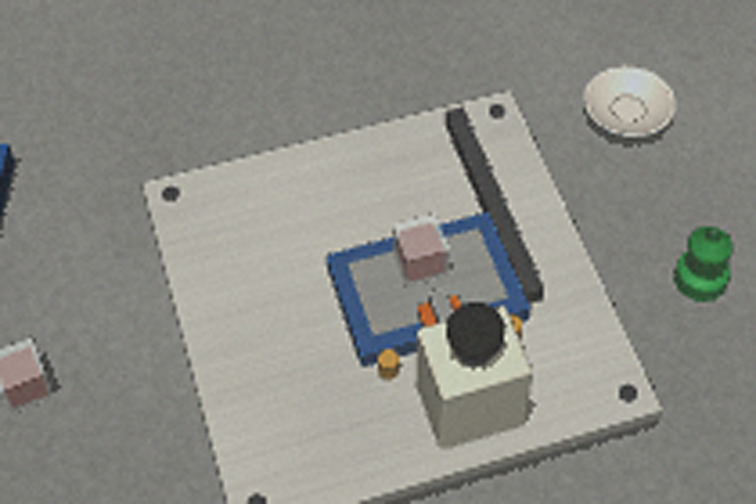

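View pics/top10z.png

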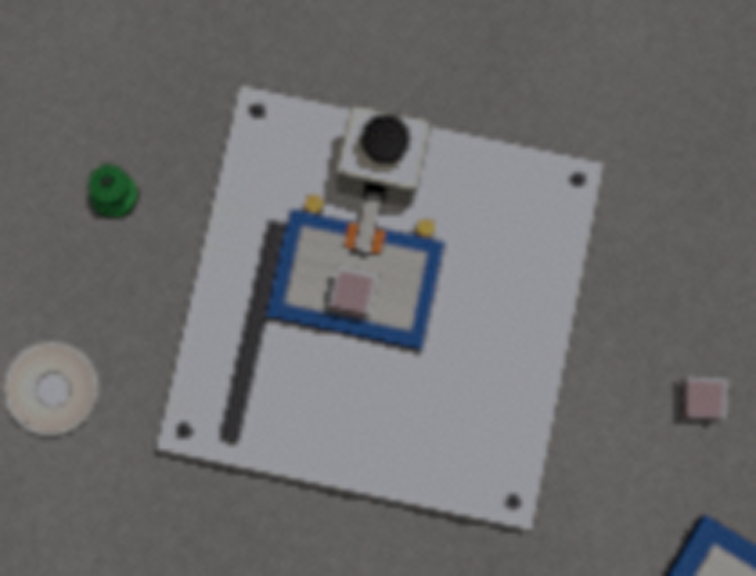

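Run:
```python
from h import *
z=lambda x,y:(x/3.6+220-.36,y/3.6+110-.36)
st=[((120,120,25),z(240,87),'top'),((120,-120,25),z(602,162),'top'),((-120,-120,25),z(531,526),'top'),((-120,120,25),z(159,450),'top'),((51,56,39),z(313,204),'top'),((51,-16,39),z(425,228),'top')]
q,_=fit(st)
C=np.array([z(293,212),z(442,241),z(421,348),z(268,315)])
f=lambda p:(proj(st2w([(35,50,39),(35,-50,39),(-35,-50,39),(-35,50,39)],p),'top')-C).ravel()
r=least_squares(f,[590,0,-.18],x_scale=[10,10,.1]);print(q,r.x,w2st(r.x[:2][None],q),'dyaw deg',np.degrees(r.x[2]-q[2]),r.fun)
for h in(108,138):print(h,proj(st2w((85,20,h),q),'top'),'seen',z(385,139))
print(manip.sense()['force'])
```

```text
[575.14 -17.96  -0.18] [588.43  -0.15  -0.18] [[ 9.82 19.94]] dyaw deg -0.0395860149549746 [-0.99 -0.95  0.94  0.06  0.63  0.42 -0.58  0.43]
108 [[326.45 147.76]] seen (326.58444444444444, 148.2511111111111)
138 [[327.03 144.26]] seen (326.58444444444444, 148.2511111111111)
[ 0.85  0.54 -0.38]
```

Carrier is at (9.8, 19.9) mm in the stage frame, with 0.04° yaw error. The cap is at its latched height, so I am handing in.

```bash
python3 -c "
from plant import manip
print(manip.hand_in(), manip.sense()['time'])"
```

```text
the job is handed in; nothing more can be done
the job is handed in; nothing more can be done
```

The carrier is home on the stage and the clamp is latched down on it. I handed the job in at about 22 s; the hand-in gave no verdict.

**What I did:**
- **Clamp at the start:** the cap was already up, at about 138 mm in both fixed cameras, so no first press was needed.
- **Sliding home:** I gripped the smaller carrier (the one on the stage) by its cuvette and slid and turned it along the stage until it met the pins and the rail. I then checked with the closed fingers, pushing about 12 N on its near edge and on its right side; both met firm contact straight away.
- **Latching:** I pressed the cap to about 97.9 mm, held it there for more than 0.25 s, then let go and moved the arm clear.

**Last checks:**
- **Carrier:** the top camera puts its centre at (9.8, 19.9) mm in the stage frame, against (10, 20) for home, with a yaw error of about 0.04°.
- **Clamp:** the cap image matches the latched height of 108 mm, and the orange pad is down on the carrier.
- **Bystanders:** the nozzle, spare cuvette and dish look unmoved in the pictures.
- **Disagreement:** the top and wrist cameras differed by up to about 3 mm on where the stage stands. I settled the fit by contact force rather than by camera.

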